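# Sort dental casts into their case trays, rush case first

### The job

Put each dental cast that has a coloured base into the case tray of the same colour, lying flat on the tray's floor with its teeth up. The red one is a rush case, so load it before any of the others. Set the brittle casts down gently instead of dropping them, and leave the plain cast without a coloured base and the amber jar where they stand.

Things in the scene. Friction and masses are not known exactly. Their poses are not given: they have to be found in the camera images.
- red_cast: loose dental cast, 90 g: red D-shaped base 56 (x) x 54 (y) x 10 mm high; on it an open horseshoe of cream gum to 30 mm and white teeth to 37 mm. Origin: centre of underside; x to the round front teeth, z up. Gum's outer sides are flat, 50 mm apart along y, x -26 to 0 mm: grip there from above at x = -6, tips about 14 mm above the underside to clear the tray rim.
- yellow_cast: loose dental cast, 90 g: yellow D-shaped base 56 (x) x 54 (y) x 10 mm high; on it an open horseshoe of cream gum to 30 mm and white teeth to 37 mm. Origin: centre of underside; x to the round front teeth, z up. Gum's outer sides are flat, 50 mm apart along y, x -26 to 0 mm: grip there from above at x = -6, tips about 14 mm above the underside to clear the tray rim.
- green_cast: loose dental cast, 90 g: green D-shaped base 56 (x) x 54 (y) x 10 mm high; on it an open horseshoe of cream gum to 30 mm and white teeth to 37 mm. Origin: centre of underside; x to the round front teeth, z up. Gum's outer sides are flat, 50 mm apart along y, x -26 to 0 mm: grip there from above at x = -6, tips about 14 mm above the underside to clear the tray rim.
- blue_cast: loose dental cast, 90 g: blue D-shaped base 56 (x) x 54 (y) x 10 mm high; on it an open horseshoe of cream gum to 30 mm and white teeth to 37 mm. Origin: centre of underside; x to the round front teeth, z up. Gum's outer sides are flat, 50 mm apart along y, x -26 to 0 mm: grip there from above at x = -6, tips about 14 mm above the underside to clear the tray rim.
- red_tray: red case tray, fixed: 90 (x) x 82 (y) mm outside, 82 x 74 mm inside, floor 3 mm thick, rim 10 mm above the bench; a flat tab with a white slip sticks out 26 mm at its +x side. Origin: on the bench under the middle of the inside. A cast fits flat if roughly centred and squared to it (within 15 degrees), either way round.
- yellow_tray: yellow case tray, fixed: 90 (x) x 82 (y) mm outside, 82 x 74 mm inside, floor 3 mm thick, rim 10 mm above the bench; a flat tab with a white slip sticks out 26 mm at its +x side. Origin: on the bench under the middle of the inside. A cast fits flat if roughly centred and squared to it (within 15 degrees), either way round.
- green_tray: green case tray, fixed: 90 (x) x 82 (y) mm outside, 82 x 74 mm inside, floor 3 mm thick, rim 10 mm above the bench; a flat tab with a white slip sticks out 26 mm at its +x side. Origin: on the bench under the middle of the inside. A cast fits flat if roughly centred and squared to it (within 15 degrees), either way round.
- blue_tray: blue case tray, fixed: 90 (x) x 82 (y) mm outside, 82 x 74 mm inside, floor 3 mm thick, rim 10 mm above the bench; a flat tab with a white slip sticks out 26 mm at its +x side. Origin: on the bench under the middle of the inside. A cast fits flat if roughly centred and squared to it (within 15 degrees), either way round.
- plain_cast: loose dental cast of the same shape and size as the coloured ones, but on a plain cream stone base with no colour; it belongs to no tray and stays where it is. Origin: centre of the underside.
- amber_jar: loose amber jar with a black lid, 44 mm across and 70 mm high, 150 g, standing among the casts; stays where it is. Origin: centre of the underside.
Mind the look-alikes: they are no part of the job. Several things have the shape of the green_tray; the one meant has the colours described above.

How it is judged (in metres and radians):
On the way:
1. the red cast lies in the red tray while none of the other coloured casts is in its own tray yet (horizontal distance between red_cast and red_tray below 0.018 m and z of red_cast in the frame of red_tray below 0.006 m and angle between red_cast's own z axis and vertical below 0.08 rad and linear speed of red_cast below 0.02 m/s and horizontal distance between yellow_cast and yellow_tray above 0.05 m and horizontal distance between green_cast and green_tray above 0.05 m and horizontal distance between blue_cast and blue_tray above 0.05 m), for 0.2 s.
At the end, for the whole second after the job is handed in: Each coloured cast lies at rest in the tray of its colour: within 18 mm of its centre, underside less than 6 mm above the tray's underside (on the floor, not the rim), upright within 0.08 rad; the plain cast and the jar are within 30 mm of their starts (horizontal distance between red_cast and red_tray below 0.018 m and z of red_cast in the frame of red_tray below 0.006 m and angle between each of red_cast, yellow_cast, green_cast, blue_cast's own z axis and vertical below 0.08 rad and linear speed of each of red_cast, yellow_cast, green_cast, blue_cast below 0.02 m/s and horizontal distance between yellow_cast and yellow_tray below 0.018 m and z of yellow_cast in the frame of yellow_tray below 0.006 m and horizontal distance between green_cast and green_tray below 0.018 m and z of green_cast in the frame of green_tray below 0.006 m and horizontal distance between blue_cast and blue_tray below 0.018 m and z of blue_cast in the frame of blue_tray below 0.006 m and distance of each of plain_cast, amber_jar from where it was at the start of the episode below 0.03 m); the robot touches nothing.
It fails at once if the red cast is dropped or slammed down (faster than 0.7 m/s within 25 mm of the bench) (height (world z) of red_cast below 0.025 m and linear speed of red_cast above 0.7 m/s).
It fails at once if the yellow cast is dropped or slammed down (faster than 0.7 m/s within 25 mm of the bench) (height (world z) of yellow_cast below 0.025 m and linear speed of yellow_cast above 0.7 m/s).
It fails at once if the green cast is dropped or slammed down (faster than 0.7 m/s within 25 mm of the bench) (height (world z) of green_cast below 0.025 m and linear speed of green_cast above 0.7 m/s).
It fails at once if the blue cast is dropped or slammed down (faster than 0.7 m/s within 25 mm of the bench) (height (world z) of blue_cast below 0.025 m and linear speed of blue_cast above 0.7 m/s).
It fails at once if the plain cast or the amber jar is moved from its place or tipped over (distance of any of plain_cast, amber_jar from where it was at the start of the episode above 0.03 m or angle between any of plain_cast, amber_jar's own z axis and vertical above 0.5 rad).
It also fails if it takes over 99 s, if anything falls off the work surface, if the arm or the gripper's body presses on something with over 40 N, if the wrist force passes 120 N, or if a joint passes its speed limit or range.

### The arm

A 6-joint arm with a two-finger parallel gripper is mounted at the origin on the work surface. World frame = base frame: x ahead of the robot, y to its left, z up, the work surface at z = 0. Lengths are in mm, angles in rad, forces in N, time in s.
With the tool pointing down it reaches from about 300 to 775 mm from the base axis. Payload 14.6 kg.
Tool frame: the origin (TCP) lies on the centre line of the jaws, within the pads' length; the fingertips stand 11 mm ahead of it and the grasp point (between the pads) lies 8 mm behind it; x points along the fingers, y is the direction in which the jaws open and shut, and the axes are right-handed (so a half turn about x gives the same grasp; the last joint's range is limited). The gripper opens to 94 mm and grips with 3 to 60 N. Pads are 16 mm wide; open, the fingers measure 119 mm over their backs; the gripper's body (75 mm by 177 mm) begins 78 mm behind the grasp point.
Start: joints at [-1.228, 0.3, 1.521, -0, 1.321, -0.067], TCP at [219.126, -504.453, 216.446] pointing down, gripper open.
Joint ranges: [-3.03, 3.03], [-0.79, 2.21], [0.23, 2.52], [-1.04, 4.18], [0, 3.07], [-2.55, 2.55]. Speed limits (rad/s): [2.22, 2.22, 2.57, 3.14, 3.14, 3.14].

### API

Orientations are given as [roll, pitch, yaw] about the fixed x, y, z axes, in that order (R = Rz(yaw) Ry(pitch) Rx(roll)).
In Python, from cell import manip gives the robot as it stands.
- The arm moves only by the shell command python3 -m handwheel 'ROWS' [OPENING] [FORCE]. ROWS is JSON, a list of rows, each a list of 2 entries, a list of its own where there are three numbers: the shift along the tool's x, y, z in mm, then the turn about the tool's x in rad. In form: [[[x, y, z], spin], ...]. A call has exactly 10 rows; each row shifts and turns the commanded pose from where the row before left it, along the tool's axes as they then stand; what a row does not reach is not made up. A row lasts 1/8 s, in which the tool goes at most 62.5 mm and 10.7 degrees, less where a joint would pass 70% of its speed; a pose out of reach is approached as far as the arm can. A call with a gripper value outside its range is refused whole. OPENING is the closure in counts, from 0 (fully open) to 255 (shut), set as the call begins (- or left out, the last holds). The fingers move at their own pace and stop on an object; FORCE is the grip in N (left out, the last holds). Time passes only in rows, so rows that do not move let the fingers close, or fill a call up. It gives the time, the measured TCP pose, the force and the opening at its end, in the units of the state.
- manip.read_state(): the state, without advancing time (a new reading comes with each control period).
- manip.camera(name): name is "side" or "top"; returns a dict with "pixels" (384x512x3 uint8, red, green, blue), "z_map" (384x512 float32, mm along the optical axis (not along the pixel's ray), 0 where there is no reading), "mtx" (3x3 intrinsics, pixels), "k1" (the pictures are not rectified: a ray, as slopes to the right and down, at radius r is drawn at 1 + k1 r^2 times it, then the intrinsics apply), "xyz" and "orientation" of the camera in the world. Camera axes: x right, y up, looking along -z (the intrinsics and any distortion apply to the point x, -y, -z); pixel columns grow to the right and rows downward; lengths in mm; the calibration is good to about 2 mm. A picture is of the moment at which its call begins.
- manip.sign_off(): hands the job in, once; it reports no verdict.
Trained networks look in the newest picture that a camera, given by its name, has taken for a name from the list of things; names that differ only in an ending like _2 or _b are one class to them, and where a whole thing is asked for, a point or a joint stands for the part that bears it (a point fixed in the world has none). Each returns a list of dicts, best first, with "confidence" (0 to 1); they miss things now and then, are a little off and sometimes report something else, mostly with a low value. They report only what shows in the picture. A call takes as long as a camera call. They do not tell look-alikes from the thing itself.
- manip.cut_out(target, camera): "region" (384x512 bool, what is visible of it) and "centre" ([column, row] in pixels, amid what is visible of it).
The state is a dict: "clock": time; "joints": joint angles; "qd": joint speeds; "effort": joint torques, N m; "eef_pos": TCP position; "eef_rot": TCP orientation; "wrist_force": force on the tool from outside, world axes, zero at the start; "moment": the same for the moment, N m; "finger_gap": finger opening in mm.
Only numpy, scipy, OpenCV 4.12 (cv2) and the standard library are available. Lean on these libraries where they do the work, as an engineer would, in place of code of your own. Each camera call takes 0.05 s, during which the arm holds its last target. There are 200 camera calls.

## Working session

There is one attempt and no reset: what is moved stays moved. The work goes in short steps, Python scripts to look and compute and a shell command to move; the robot and the scene stay as the last step left them, time stands still between calls to the robot, and variables do not carry over. Pictures are saved under pics/ and viewed, about 12 in all and at most 16, crops included, and the job is handed in when it is done.

```bash
ls; mkdir -p pics
python3 - <<'E'
from cell import manip
import cv2
for n in("top","side"):
    c=manip.camera(n); cv2.imwrite(f"pics/{n}0.png",cv2.resize(c["pixels"][:,:,::-1],(768,576),interpolation=cv2.INTER_CUBIC)); print(n,c["mtx"],c["k1"],c["xyz"],c["orientation"])
print(manip.read_state())
E
```

```text
pics
top [[451.98744262   0.         253.59692917]
 [  0.         451.98744262 195.74284502]
 [  0.           0.           1.        ]] -0.17762879362960488 [ 340.48634469   18.56736927 1406.10127424] [ 0.05866438 -0.01702069 -1.56750624]
side [[411.0105774    0.         255.79648005]
 [  0.         411.0105774  191.1356093 ]
 [  0.           0.           1.        ]] -0.14085891538759993 [247.32545688 848.89154616 766.48264533] [ 0.86260448  0.01767327 -2.93533038]
{'clock': 0.1, 'joints': array([-1.22763476e+00,  3.00408567e-01,  1.52148969e+00, -3.49384834e-05,
        1.32071803e+00, -6.66374863e-02]), 'qd': array([-0.00022552, -0.00338654, -0.00338916,  0.0008268 , -0.00023374,
        0.00057474]), 'effort': array([ 4.05109429e-03, -5.32631207e+01, -3.53281975e+01,  7.10032973e-02,
        2.34478764e-02, -1.05652928e-04]), 'eef_pos': array([ 219.03059067, -504.26769838,  215.95929164]), 'eef_rot': array([-1.60438447,  1.56977213,  1.9470159 ]), 'wrist_force': array([ 0.0781035 , -0.3606923 ,  0.05747896]), 'moment': array([-0.06237528, -0.01746662,  0.06007183]), 'finger_gap': 94.18404088421926}
```

View pics/top0.png

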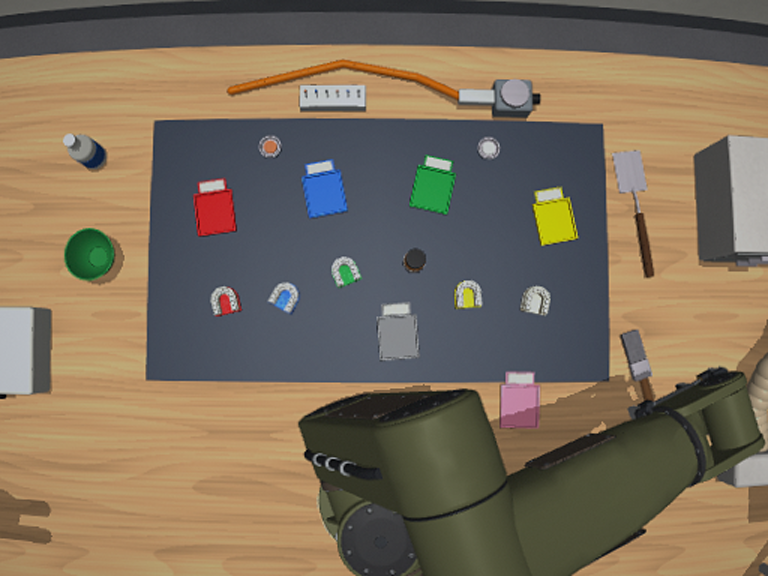

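View pics/side0.png

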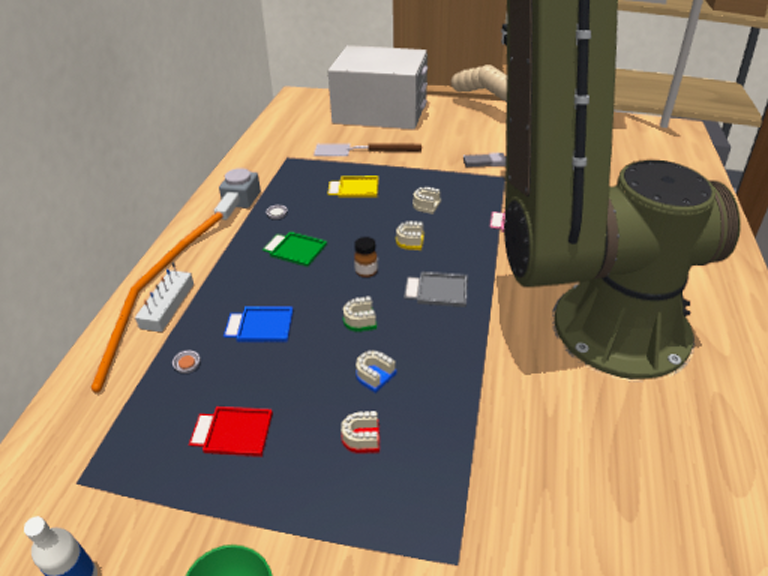

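Top view (768 px wide): casts red (225,300), blue (285,297), green (345,271), yellow (468,295), plain (536,300), jar (415,260). Trays are red (215,210), blue (325,193), green (432,188), yellow (555,218). Look-alikes: grey tray (397,335), pink tray (520,400) and the plain cast (536,300). I choose by colour.

```bash
cat > h.py <<'E'
import numpy as np,cv2
from cell import manip
from scipy.spatial.transform import Rotation as Ro
from scipy.optimize import least_squares
def cloud(n):
    c=manip.camera(n); K=c["mtx"]; z=c["z_map"]
    v,u=np.mgrid[:384,:512]; p=np.stack([u.ravel(),v.ravel()],1).astype(np.float64)[:,None]
    s=cv2.undistortPoints(p,K,np.array([c["k1"],0,0,0,0]))[:,0].reshape(384,512,2)
    P=np.stack([s[...,0]*z,-s[...,1]*z,-z],-1)
    W=P@Ro.from_euler("xyz",c["orientation"]).as_matrix().T+c["xyz"]
    W[z<=0]=np.nan
    return c,W
def hsvmask(img,name):
    h=cv2.cvtColor(img,cv2.COLOR_RGB2HSV).astype(int); H=h[...,0]
    hue={"red":0,"yellow":28,"green":65,"blue":110}[name]
    d=np.abs((H-hue+90)%180-90)
    return (d<14)&(h[...,1]>140)&(h[...,2]>60)
def Dsd(p): # signed distance to D base 56x54 (approx)
    x,y=p[:,0],np.abs(p[:,1]); c=np.where(x>1,np.hypot(x-1,y)-27,np.maximum(y-27,-28-x)); return c
def hullpts(P):
    h=cv2.convexHull(P.astype(np.float32))[:,0]; out=[]
    for a,b in zip(h,np.roll(h,-1,0)):
        n=max(1,int(np.linalg.norm(b-a)/2)); out+= [a+(b-a)*i/n for i in range(n)]
    return np.array(out)
def fitcast(W,img,m,name):
    P=W[m]; P=P[np.isfinite(P[:,0])&(P[:,2]>6)&(P[:,2]<45)]
    med=np.median(P[:,:2],0); P=P[np.linalg.norm(P[:,:2]-med,axis=1)<45]
    hp=hullpts(P[:,:2]); best=None
    for a0 in np.arange(-3.1,3.1,.4):
        f=lambda q:(Dsd((hp-q[:2])@np.array([[np.cos(q[2]),-np.sin(q[2])],[np.sin(q[2]),np.cos(q[2])]]))-q[3])
        r=least_squares(f,[*hp.mean(0),a0,0],loss="soft_l1")
        if best is None or r.cost<best.cost: best=r
    q=best.x; T=P[P[:,2]>25][:,:2].mean(0)-q[:2]
    return q[0],q[1],(q[2]+np.pi)%(2*np.pi)-np.pi,q[3],best.cost,np.percentile(P[:,2],98),len(P),np.arctan2(T[1],T[0])
E
cat > m.py <<'E'
from h import *
np.set_printoptions(precision=2,suppress=True)
for cam in("top","side"):
    c,W=cloud(cam); im=c["pixels"]
    print(cam,"mat z",[np.round(W[r,k],1) for r,k in ((220,130),(230,300),(130,250))])
    for n in("red","yellow","green","blue"):
        for r in manip.cut_out(n+"_cast",cam):
            if r["confidence"]>.3: print(n,"cast",round(r["confidence"],2),np.round(r["centre"]),np.array(fitcast(W,im,r["region"],n)))
        rs=[r for r in manip.cut_out(n+"_tray",cam) if r["confidence"]>.3]
        for r in rs:
            m=(r["region"]&hsvmask(im,n)).astype(np.uint8)
            if m.sum()<200: print(n,"tray? ",np.round(r["centre"]),m.sum());continue
            m=cv2.morphologyEx(m,cv2.MORPH_OPEN,np.ones((7,7)))>0
            P=W[m]; P=P[np.isfinite(P[:,0])]; b=cv2.minAreaRect(P[:,:2].astype(np.float32))
            Z=W[r["region"]&~hsvmask(im,n)]; 
            a=np.nanmean(Z[:,:2],0)-b[0]
            print(n,"tray",round(r["confidence"],2),np.round(r["centre"]),np.round(b[0],1),np.round(b[1],1),round(b[2],1),"z",np.round(np.percentile(P[:,2],[5,50,95]),1),"tabdir",round(np.arctan2(a[1],a[0]),2))
    for n in("plain_cast","amber_jar"):
        for r in manip.cut_out(n,cam):
            if r["confidence"]>.3: print(n,round(r["confidence"],2),np.round(r["centre"]),np.nanmedian(W[r["region"]],0))
E
python3 m.py
```

```text
top mat z [array([345.3, 383.7,  -5. ]), array([ 316.9, -149.4,    6. ]), array([630.9,   6.9,   0. ])]
red cast 0.66 [147. 200.] [409.01 316.76   0.27  -1.05   9.28  39.63 285.    -0.13]
red tray 0.71 [145. 138.] [593.7 347.1] [91.8 84.7] 7.9 z [-2.3  2.5 10.5] tabdir 0.08
yellow cast 0.51 [309. 194.] [ 423.93 -182.96    0.03   -1.61   15.65   40.36  275.      0.09]
yellow tray 0.68 [366. 140.] [ 580.3 -373.5] [90.9 82. ] 9.2 z [-2.   3.5 10.5] tabdir 0.18
yellow tray?  [144. 139.] 0
green cast 0.64 [227. 184.] [469.32  70.56   0.42  -1.79  23.76  40.81 259.     0.87]
green tray?  [265. 221.] 0
green tray?  [348. 268.] 0
green tray 0.68 [290. 125.] [ 645.3 -112.1] [80.5 91.7] 77.7 z [-2.   3.1 10.8] tabdir -0.21
blue cast 0.68 [192. 196.] [416.93 191.25  -0.48  -1.44  13.31  39.45 264.    -0.5 ]
blue tray 0.84 [214. 125.] [635.7 114.8] [93.7 82.5] 11.0 z [-2.7  2.8 10.8] tabdir 0.27
blue tray?  [147. 199.] 0
plain_cast 0.82 [358. 201.] [ 410.55 -327.07   23.46]
amber_jar 0.65 [276. 173.] [487.21 -70.54  67.69]
amber_jar 0.63 [309. 195.] [ 421.46 -183.94   25.18]
side mat z [array([7
[... 392 characters left out ...]
 [237. 208.] [469.6   77.25   0.45  -1.54  27.65  35.19 357.     2.42]
yellow tray 0.96 [238. 125.] [ 578.3 -368.9] [88.8 94.1] 10.0 z [-2.9  0.9  7.5] tabdir 0.2
green cast 0.81 [241. 211.] [469.35  77.42   0.46  -1.71  33.73  35.05 340.     1.95]
green tray?  [251. 248.] 0
green tray 0.68 [196. 168.] [ 643.2 -106.2] [85.4 90.3] 76.1 z [-2.8  0.4  7.3] tabdir -0.24
green tray?  [292. 189.] 0
green tray?  [332. 149.] 0
blue cast 0.88 [250. 247.] [417.09 198.12  -0.46  -1.63  14.6   35.43 458.     2.33]
blue tray 0.58 [174. 216.] [634.1 118.8] [95.9 87.1] 10.8 z [-1.9  1.5  8.5] tabdir 0.24
plain_cast 0.81 [284. 132.] [ 407.85 -308.43   20.88]
amber_jar 0.55 [244. 171.] [486.43 -53.48  42.06]
```

```bash
cat > go.py <<'E'
import sys,numpy as np
from cell import manip
from scipy.spatial.transform import Rotation as Ro
C=dict(red=(408.5,320,.265),yellow=(423.5,-180,.035),green=(469.3,74,.44),blue=(417,194.7,-.47))
T=dict(red=(593.7,348.5,.148),yellow=(579.3,-371.2,.167),green=(644.3,-109,-.22),blue=(635,117,.19))
def go(kind,n,z=None):
    x,y,a=dict(c=C,t=T)[kind][n]; gx,gy=x-6*np.cos(a),y-6*np.sin(a)
    s=manip.read_state(); R=Ro.from_euler("xyz",s["eef_rot"]).as_matrix(); p=s["eef_pos"]
    d=np.array([gx,gy,p[2] if z is None else z])-p
    hy=np.arctan2(R[1,1],R[0,1]); dh=(a+np.pi/2-hy+np.pi/2)%np.pi-np.pi/2
    j=s["joints"]; print("clock",s["clock"],"pos",p.round(1),"x-axis",R[:,0].round(3),"hy",hy.round(3),"J",j.round(2),"gap",round(s["finger_gap"],1))
    print(kind,n,"tgt",round(gx,1),round(gy,1),"shift tool",(R.T@d).round(1),"spin(pos about down = -heading)",round(-dh,3),"or",round(-dh+np.pi if dh>0 else -dh-np.pi,3))
if __name__=="__main__": go(sys.argv[1],sys.argv[2],float(sys.argv[3]) if len(sys.argv)>3 else None)
E
python3 go.py c red
python3 - <<'E'
from h import *
from go import C,T
c,W=cloud("top"); im=c["pixels"][150:235,120:390,::-1].copy(); s=3; im=cv2.resize(im,None,fx=s,fy=s,interpolation=cv2.INTER_CUBIC)
Rc=Ro.from_euler("xyz",c["orientation"]).as_matrix()
t=np.linspace(-np.pi/2,np.pi/2,20); D=np.r_[[[-28,-27]],np.c_[1+27*np.cos(t),27*np.sin(t)],[[-28,27]]]
for n,(x,y,a) in C.items():
    p=np.c_[D@np.array([[np.cos(a),np.sin(a)],[-np.sin(a),np.cos(a)]])+[x,y],np.full(len(D),10.)]
    q=(p-c["xyz"])@Rc; q=q*[1,-1,-1]
    uv=cv2.projectPoints(q,np.zeros(3),np.zeros(3),c["mtx"],np.array([c["k1"],0,0,0.]))[0][:,0]
    cv2.polylines(im,[((uv-[120,150]+.5)*s).astype(np.int32)],True,(255,0,255),1)
cv2.imwrite("pics/crop1.png",im[:,:800])
E
```

```text
clock 1.2 pos [ 219.2 -504.4  216.4] x-axis [-0.  0. -1.] hy -1.161 J [-1.23  0.3   1.52 -0.    1.32 -0.07] gap 94.4
c red tgt 402.7 318.4 shift tool [   0.  -681.6 -496.2] spin(pos about down = -heading) 0.145 or -2.997
```

View pics/crop1.png

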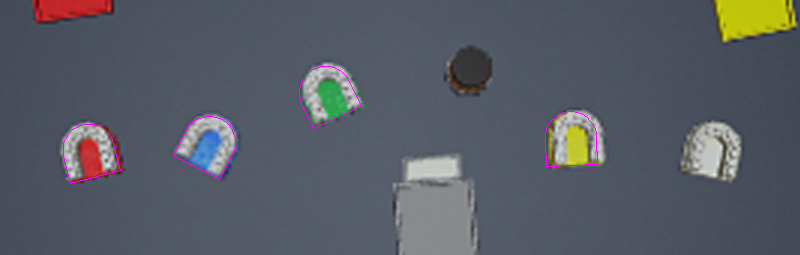

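The crop shows that the outlines sit on the casts: red at (91,153), blue (207,145), green (330,95), yellow (575,138). The plain cast is at (712,150), and the grey tray (435,215) isn't used. Going for red.

```bash
python3 -m handwheel '[[[0,-30,-34],0],[[0,-30,-34],0],[[0,-30,-34],0],[[0,-30,-34],0],[[0,-30,-34],0],[[0,-30,-34],0],[[0,-30,-34],0],[[0,-30,-34],0],[[0,-30,-34],0],[[0,-30,-34],0]]' 0 20
python3 -m handwheel '[[[0,-38,-15.6],0],[[0,-38,-15.6],0],[[0,-38,-15.6],0],[[0,-38,-15.6],0],[[0,-38,-15.6],0],[[0,-38,-15.6],0],[[0,-38,-15.6],0],[[0,-38,-15.6],0],[[0,-38,-15.6],0],[[0,0,0],0.145]]'
python3 go.py c red 25
```

```text
clock: 2.5
eef_pos: [411.9, -92.4, 216.7]
eef_rot: [2.425, 1.57, -0.307]
wrist_force: [0.5, -0.8, -1.0]
finger_gap: 93.8
clock: 3.75
eef_pos: [403.5, 277.8, 216.2]
eef_rot: [-0.296, 1.57, 3.111]
wrist_force: [-0.2, -0.4, -0.6]
finger_gap: 93.8
clock 3.75 pos [403.5 277.8 216.2] x-axis [-0.  0. -1.] hy -1.306 J [0.53 0.17 1.69 0.   1.29 1.83] gap 93.8
c red tgt 402.7 318.4 shift tool [191.2 -39.4  -9.9] spin(pos about down = -heading) -0.0 or 3.142
```

```bash
python3 -m handwheel '[[[0,-20,-5],0],[[0,-19.4,-4.9],0],[[35,0,0],0],[[35,0,0],0],[[30,0,0],0],[[25,0,0],0],[[25,0,0],0],[[20,0,0],0],[[15,0,0],0],[[6,0,0],0]]'
python3 go.py c red 25
python3 - <<'E'
from h import *
c,W=cloud("side"); cv2.imwrite("pics/s1.png",cv2.resize(c["pixels"][200:370,130:350,::-1],None,fx=3,fy=3,interpolation=cv2.INTER_CUBIC))
E
```

```text
clock: 5.0
eef_pos: [403.0, 316.7, 24.7]
eef_rot: [0.284, 1.57, -2.592]
wrist_force: [-0.2, -0.4, 0.6]
finger_gap: 94.1
clock 5.0 pos [403.  316.7  24.7] x-axis [-0.001 -0.    -1.   ] hy -1.305 J [0.59 0.47 1.79 0.   0.88 1.9 ] gap 94.1
c red tgt 402.7 318.4 shift tool [-0.3 -1.8 -0.2] spin(pos about down = -heading) 0.001 or -3.141
```

View pics/s1.png

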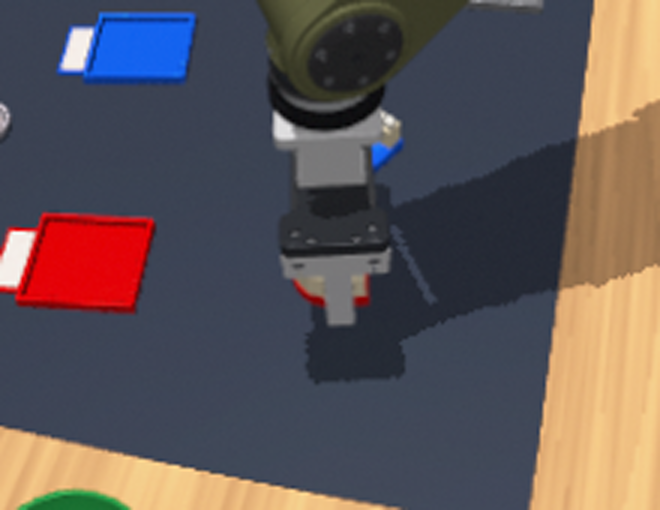

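The open finger (342,300) straddles the red cast's near side, between its front (295) and its rear (370). Closing.

```bash
python3 -m handwheel '[[[0,0,0],0],[[0,0,0],0],[[0,0,0],0],[[0,0,0],0],[[0,0,0],0],[[0,0,0],0],[[0,0,0],0],[[0,0,0],0],[[-2,0,0],0],[[-4,0,0],0]]' 255 20
python3 -m handwheel '[[[-8,0,0],0],[[-15,0,0],0],[[-20,0,0],0],[[-20,0,0],0],[[-15,0,0],0],[[-10,0,0],0],[[-4,0,0],0],[[0,0,0],0],[[0,0,0],0],[[0,0,0],0]]'
python3 go.py t red 30
```

```text
clock: 6.3
eef_pos: [403.1, 316.3, 31.4]
eef_rot: [0.42, 1.57, -2.456]
wrist_force: [-0.4, 0.3, -0.4]
finger_gap: 49.8
clock: 7.55
eef_pos: [403.1, 316.3, 123.0]
eef_rot: [0.322, 1.57, -2.555]
wrist_force: [-0.7, 0.2, -0.0]
finger_gap: 49.7
clock 7.55 pos [403.1 316.3 123. ] x-axis [-0.001 -0.    -1.   ] hy -1.306 J [0.59 0.32 1.73 0.   1.1  1.9 ] gap 49.7
t red tgt 587.8 347.6 shift tool [  92.9   18.1 -186.5] spin(pos about down = -heading) 0.117 or -3.025
```

```bash
python3 -m handwheel '[[[0,3,-31],0],[[0,3,-31],0],[[0,3,-31],0],[[0,3,-31],0],[[0,3,-31],0],[[0,3,-31.5],0],[[20,0,0],0.117],[[25,0,0],0],[[20,0,0],0],[[10,0,0],0]]'
python3 go.py t red 28.5
python3 - <<'E'
from h import *
c,W=cloud("side"); cv2.imwrite("pics/s2.png",cv2.resize(c["pixels"][200:370,80:300,::-1],None,fx=3,fy=3,interpolation=cv2.INTER_CUBIC))
E
```

```text
clock: 8.8
eef_pos: [587.5, 347.7, 47.0]
eef_rot: [0.335, 1.569, -2.659]
wrist_force: [0.9, 0.3, -0.9]
finger_gap: 49.9
clock 8.8 pos [587.5 347.7  47. ] x-axis [-0.001 -0.001 -1.   ] hy -1.423 J [ 0.48  0.76  1.24 -0.    1.15  1.9 ] gap 49.9
t red tgt 587.8 347.6 shift tool [18.5  0.1 -0.3] spin(pos about down = -heading) -0.0 or 3.142
```

View pics/s2.png

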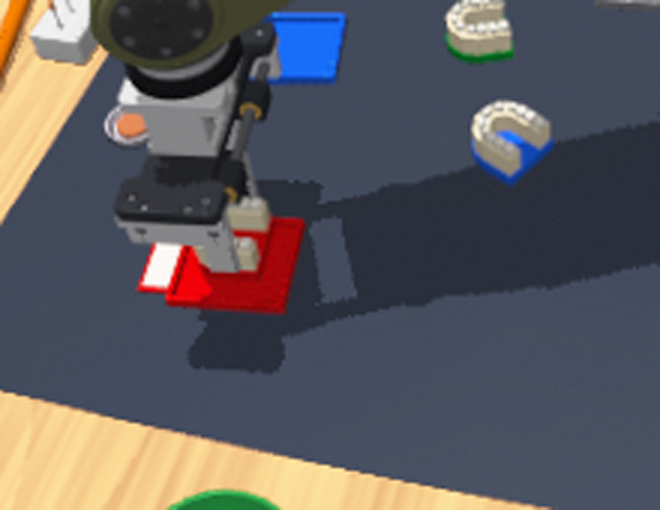

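The cast hangs level over the red tray (235,260); its apparent lead toward the tab fits the height parallax. Setting it down.

```bash
python3 -m handwheel '[[[7,0,0],0],[[5,0,0],0],[[3,0,0],0],[[2,0,0],0],[[1,0,0],0],[[0.5,0,0],0],[[0.5,0,0],0],[[0,0,0],0],[[0,0,0],0],[[0,0,0],0]]'
```

```text
clock: 10.1
eef_pos: [587.9, 347.9, 29.5]
eef_rot: [-2.886, 1.571, 0.403]
wrist_force: [-0.9, -0.3, -0.2]
finger_gap: 49.7
```

```bash
python3 -m handwheel '[[[0.5,0,0],0],[[0.5,0,0],0],[[0.5,0,0],0],[[0.5,0,0],0],[[0,0,0],0],[[0,0,0],0],[[0,0,0],0],[[0,0,0],0],[[0,0,0],0],[[0,0,0],0]]'
python3 -m handwheel '[[[0,0,0],0],[[0,0,0],0],[[0,0,0],0],[[0,0,0],0],[[0,0,0],0],[[0,0,0],0],[[-10,0,0],0],[[-25,0,0],0],[[-35,0,0],0],[[-35,0,0],0]]' 0
python3 go.py c blue 25
```

```text
clock: 11.35
eef_pos: [588.1, 347.9, 28.6]
eef_rot: [-2.845, 1.57, 0.444]
wrist_force: [-5.0, -2.7, 10.6]
finger_gap: 49.7
clock: 12.6
eef_pos: [587.9, 347.9, 134.3]
eef_rot: [-2.771, 1.57, 0.518]
wrist_force: [0.3, 0.4, 0.1]
finger_gap: 93.8
clock 12.6 pos [587.9 347.9 134.3] x-axis [ 0.  0. -1.] hy -1.423 J [0.48 0.67 1.18 0.   1.3  1.9 ] gap 93.8
c blue tgt 411.7 197.4 shift tool [109.2 122.9 196.5] spin(pos about down = -heading) 0.618 or -2.524
```

```bash
python3 go.py c green 25
cat > chk.py <<'E'
from h import *
from go import T
import sys
for cam in("top","side"):
    c,W=cloud(cam)
    for n in sys.argv[1:]:
        t=T[n]
        for r in manip.cut_out(n+"_cast",cam):
            if r["confidence"]<.3: continue
            m=r["region"]; q=fitcast(W,None,m&(W[...,2]>15),n)
            e=np.array(q[:2])-t[:2]
            print(cam,n,round(r["confidence"],2),np.round(q[:3],2),"from tray",e.round(1),"toothtop",round(q[5],1))
E
python3 chk.py red
```

```text
clock 12.6 pos [587.9 347.9 134.3] x-axis [ 0.  0. -1.] hy -1.423 J [0.48 0.67 1.18 0.   1.3  1.9 ] gap 93.8
c green tgt 463.9 71.4 shift tool [109.2 255.2 163.4] spin(pos about down = -heading) -0.292 or 2.849
top red 0.53 [580.95 324.92  -2.52] from tray [-12.7 -23.6] toothtop 40.7
side red 0.64 [5.9250e+02 3.5368e+02 1.8000e-01] from tray [-1.2  5.2] toothtop 39.3
```

```bash
python3 -m handwheel '[[[0,31.9,20.4],0],[[0,31.9,20.4],0],[[0,31.9,20.4],0],[[0,31.9,20.4],0],[[0,31.9,20.4],0],[[0,31.9,20.4],0],[[0,31.9,20.4],0],[[0,31.9,20.4],0],[[0,0,0],-0.146],[[0,0,0],-0.146]]'
python3 go.py c green 25; python3 chk.py red
```

```text
clock: 14.05
eef_pos: [463.5, 70.9, 131.7]
eef_rot: [-0.381, 1.569, -3.078]
wrist_force: [-0.5, 0.3, -0.4]
finger_gap: 94.0
clock 14.05 pos [463.5  70.9 131.7] x-axis [-0.002 -0.    -1.   ] hy -1.127 J [0.07 0.22 1.84 0.   1.09 1.2 ] gap 94.0
c green tgt 463.9 71.4 shift tool [106.7  -0.2  -0.7] spin(pos about down = -heading) 0.004 or -3.138
top red 0.78 [5.9419e+02 3.4650e+02 1.3000e-01] from tray [ 0.5 -2. ] toothtop 43.0
side red 0.86 [5.9274e+02 3.5352e+02 1.9000e-01] from tray [-1.  5.] toothtop 39.5
```

Red is seated: about 1 mm from the tray centre, with the tooth tops 3 mm higher than on the bench. Now green.

```bash
python3 -m handwheel '[[[20,0,0],0],[[25,0,0],0],[[25,0,0],0],[[20,0,0],0],[[12,0,0],0],[[5,0,0],0],[[0,0,0],0],[[0,0,0],0],[[0,0,0],0],[[0,0,0],0]]'
python3 go.py c green 25
```

```text
clock: 15.5
eef_pos: [464.2, 71.4, 25.7]
eef_rot: [2.794, 1.57, 0.092]
wrist_force: [-0.7, -0.1, 0.3]
finger_gap: 94.2
clock 15.5 pos [464.2  71.4  25.7] x-axis [ 0.  0. -1.] hy -1.131 J [0.07 0.39 1.91 0.   0.84 1.21] gap 94.2
c green tgt 463.9 71.4 shift tool [ 0.7 -0.2  0.3] spin(pos about down = -heading) -0.0 or 3.141
```

```bash
python3 -m handwheel '[[[0,0,0],0],[[0,0,0],0],[[0,0,0],0],[[0,0,0],0],[[0,0,0],0],[[0,0,0],0],[[0,0,0],0],[[0,0,0],0],[[-2,0,0],0],[[-4,0,0],0]]' 255 20
python3 -m handwheel '[[[-10,0,0],0],[[-15,0,0],0],[[-22,0,0],0],[[-25,0,0],0],[[-20,0,0],0],[[-12,0,0],0],[[-4,0,0],0],[[0,0,0],0],[[0,0,0],0],[[0,0,0],0]]'
python3 go.py t green 29.3
```

```text
clock: 16.75
eef_pos: [464.0, 71.4, 31.5]
eef_rot: [-0.366, 1.57, -3.068]
wrist_force: [0.7, 0.1, -0.1]
finger_gap: 50.4
clock: 18.0
eef_pos: [463.9, 71.4, 139.0]
eef_rot: [-0.37, 1.57, -3.072]
wrist_force: [-0.3, -0.5, -1.3]
finger_gap: 50.6
clock 18.0 pos [463.9  71.4 139. ] x-axis [-0.001 -0.    -1.   ] hy -1.131 J [0.07 0.21 1.83 0.   1.11 1.21] gap 50.6
t green tgt 638.4 -107.7 shift tool [109.5 236.4 -81.8] spin(pos about down = -heading) 0.66 or -2.482
```

```bash
python3 -m handwheel '[[[0,39.4,-13.6],0],[[0,39.4,-13.6],0],[[0,39.4,-13.6],0],[[0,39.4,-13.6],0],[[0,39.4,-13.6],0],[[0,39.4,-13.8],0],[[0,0,0],0.165],[[0,0,0],0.165],[[0,0,0],0.165],[[0,0,0],0.165]]'
python3 go.py t green 29.3
```

```text
clock: 19.25
eef_pos: [638.6, -107.7, 138.8]
eef_rot: [-0.009, 1.57, 2.907]
wrist_force: [0.1, 0.0, -1.0]
finger_gap: 50.4
clock 19.25 pos [ 638.6 -107.7  138.8] x-axis [-0.001  0.    -1.   ] hy -1.796 J [-0.22  0.58  1.3   0.    1.26  1.57] gap 50.4
t green tgt 638.4 -107.7 shift tool [1.095e+02 1.000e-01 0.000e+00] spin(pos about down = -heading) -0.006 or 3.136
```

```bash
python3 -m handwheel '[[[20,0,0],0],[[25,0,0],0],[[25,0,0],0],[[17,0,0],0],[[10,0,0],0],[[5,0,0],0],[[3,0,0],0],[[2,0,0],0],[[1,0,0],0],[[1,0,0],0]]'
python3 -m handwheel '[[[0.5,0,0],0],[[0.5,0,0],0],[[0.5,0,0],0],[[0,0,0],0],[[0,0,0],0],[[0,0,0],0],[[0,0,0],0],[[0,0,0],0],[[0,0,0],0],[[0,0,0],0]]'
```

```text
clock: 20.5
eef_pos: [638.8, -107.7, 30.7]
eef_rot: [-3.07, 1.57, -0.148]
wrist_force: [-0.9, 0.7, -0.7]
finger_gap: 50.9
clock: 21.75
eef_pos: [638.8, -107.7, 29.0]
eef_rot: [-2.386, 1.571, 0.536]
wrist_force: [0.3, -0.2, -0.7]
finger_gap: 50.7
```

```bash
python3 -m handwheel '[[[0.5,0,0],0],[[0.5,0,0],0],[[0,0,0],0],[[0,0,0],0],[[0,0,0],0],[[0,0,0],0],[[0,0,0],0],[[0,0,0],0],[[0,0,0],0],[[0,0,0],0]]'
python3 -m handwheel '[[[0,0,0],0],[[0,0,0],0],[[0,0,0],0],[[0,0,0],0],[[0,0,0],0],[[0,0,0],0],[[-10,0,0],0],[[-25,0,0],0],[[-35,0,0],0],[[-35,0,0],0]]' 0
python3 go.py c yellow 25
```

```text
clock: 23.0
eef_pos: [638.8, -107.7, 28.4]
eef_rot: [-3.0, 1.571, -0.078]
wrist_force: [-3.7, 0.9, 6.1]
finger_gap: 50.8
clock: 24.25
eef_pos: [638.7, -107.7, 134.8]
eef_rot: [3.139, 1.57, -0.222]
wrist_force: [0.5, 0.3, 0.7]
finger_gap: 94.2
clock 24.25 pos [ 638.7 -107.7  134.8] x-axis [ 0.001 -0.    -1.   ] hy -1.791 J [-0.22  0.59  1.31  0.    1.25  1.57] gap 94.2
c yellow tgt 417.5 -180.2 shift tool [109.7 119.1 200.1] spin(pos about down = -heading) -0.255 or 2.886
```

```bash
python3 -m handwheel '[[[0,17,28.6],0],[[0,17,28.6],0],[[0,17,28.6],0],[[0,17,28.6],0],[[0,17,28.6],0],[[0,17,28.6],0],[[0,17,28.6],0],[[0,0,0],-0.1275],[[0,0,0],-0.1275],[[0,0,0],0]]'
python3 go.py c yellow 25; python3 chk.py green
```

```text
clock: 25.5
eef_pos: [417.5, -180.2, 133.6]
eef_rot: [2.636, 1.57, -0.472]
wrist_force: [-0.9, 0.6, 0.1]
finger_gap: 94.2
clock 25.5 pos [ 417.5 -180.2  133.6] x-axis [ 0.001 -0.    -1.   ] hy -1.537 J [-0.49  0.18  1.88  0.    1.08  1.05] gap 94.2
c yellow tgt 417.5 -180.2 shift tool [ 1.086e+02 -0.000e+00  1.000e-01] spin(pos about down = -heading) -0.001 or 3.141
top green 0.84 [ 6.4191e+02 -1.1032e+02 -2.6000e-01] from tray [-2.4 -1.3] toothtop 41.8
side green 0.77 [ 6.4277e+02 -1.0431e+02 -2.9000e-01] from tray [-1.5  4.7] toothtop 38.7
```

Green is seated (about 2.5 mm from the centre). Yellow next.

```bash
python3 -m handwheel '[[[20,0,0],0],[[25,0,0],0],[[25,0,0],0],[[20,0,0],0],[[12,0,0],0],[[6,0,0],0],[[1,0,0],0],[[0,0,0],0],[[0,0,0],0],[[0,0,0],0]]'
python3 -m handwheel '[[[0,0,0],0],[[0,0,0],0],[[0,0,0],0],[[0,0,0],0],[[0,0,0],0],[[0,0,0],0],[[0,0,0],0],[[0,0,0],0],[[-2,0,0],0],[[-4,0,0],0]]' 255 20
python3 -m handwheel '[[[-10,0,0],0],[[-15,0,0],0],[[-22,0,0],0],[[-25,0,0],0],[[-20,0,0],0],[[-12,0,0],0],[[-4,0,0],0],[[0,0,0],0],[[0,0,0],0],[[0,0,0],0]]'
python3 go.py t yellow 29
```

```text
clock: 26.95
eef_pos: [417.5, -180.1, 24.2]
eef_rot: [2.588, 1.57, -0.519]
wrist_force: [0.2, -0.4, 0.1]
finger_gap: 93.8
clock: 28.2
eef_pos: [417.3, -180.0, 30.1]
eef_rot: [-0.579, 1.57, 2.597]
wrist_force: [-0.1, 0.4, -1.5]
finger_gap: 50.0
clock: 29.45
eef_pos: [417.2, -180.0, 137.5]
eef_rot: [-0.518, 1.57, 2.658]
wrist_force: [-0.2, 0.2, -1.1]
finger_gap: 50.0
clock 29.45 pos [ 417.2 -180.   137.5] x-axis [-0.001  0.    -1.   ] hy -1.536 J [-0.49  0.18  1.87 -0.    1.09  1.05] gap 50.0
t yellow tgt 573.4 -372.2 shift tool [ 108.3  197.6 -149.5] spin(pos about down = -heading) -0.132 or 3.009
```

```bash
python3 -m handwheel '[[[0,28.2,-21.4],0],[[0,28.2,-21.4],0],[[0,28.2,-21.4],0],[[0,28.2,-21.4],0],[[0,28.2,-21.4],0],[[0,28.2,-21.4],0],[[0,28.2,-21.1],0],[[0,0,0],-0.132],[[0,0,0],0],[[0,0,0],0]]'
python3 go.py t yellow 29
```

```text
clock: 30.7
eef_pos: [573.5, -371.9, 137.8]
eef_rot: [-0.862, 1.57, 2.443]
wrist_force: [-0.3, 1.0, -1.0]
finger_gap: 49.6
clock 30.7 pos [ 573.5 -371.9  137.8] x-axis [-0.  0. -1.] hy -1.407 J [-0.63  0.67  1.17  0.    1.3   0.78] gap 49.6
t yellow tgt 573.4 -372.2 shift tool [108.8   0.3   0.2] spin(pos about down = -heading) -0.003 or 3.139
```

```bash
python3 -m handwheel '[[[20,0,0],0],[[25,0,0],0],[[25,0,0],0],[[17,0,0],0],[[10,0,0],0],[[5,0,0],0],[[3,0,0],0],[[2,0,0],0],[[1,0,0],0],[[0.5,0,0],0]]'
python3 -m handwheel '[[[0.5,0,0],0],[[0.5,0,0],0],[[0.5,0,0],0],[[0.5,0,0],0],[[0,0,0],0],[[0,0,0],0],[[0,0,0],0],[[0,0,0],0],[[0,0,0],0],[[0,0,0],0]]'
```

```text
clock: 31.95
eef_pos: [573.7, -372.2, 29.6]
eef_rot: [2.33, 1.57, -0.645]
wrist_force: [-0.3, 0.7, -1.0]
finger_gap: 50.4
clock: 33.2
eef_pos: [573.7, -372.2, 27.5]
eef_rot: [2.58, 1.571, -0.394]
wrist_force: [-0.8, 0.5, -0.7]
finger_gap: 49.6
```

```bash
python3 -m handwheel '[[[0.5,0,0],0],[[0.5,0,0],0],[[0,0,0],0],[[0,0,0],0],[[0,0,0],0],[[0,0,0],0],[[0,0,0],0],[[0,0,0],0],[[0,0,0],0],[[0,0,0],0]]'
python3 -m handwheel '[[[0,0,0],0],[[0,0,0],0],[[0,0,0],0],[[0,0,0],0],[[0,0,0],0],[[0,0,0],0],[[-10,0,0],0],[[-25,0,0],0],[[-35,0,0],0],[[-35,0,0],0]]' 0
python3 go.py c blue 25
```

```text
clock: 34.45
eef_pos: [573.7, -372.2, 27.0]
eef_rot: [2.319, 1.571, -0.656]
wrist_force: [-2.3, 1.5, 5.0]
finger_gap: 49.9
clock: 35.7
eef_pos: [573.7, -372.2, 133.3]
eef_rot: [2.307, 1.57, -0.667]
wrist_force: [-0.3, 0.7, -0.5]
finger_gap: 93.9
clock 35.7 pos [ 573.7 -372.2  133.3] x-axis [ 0. -0. -1.] hy -1.404 J [-0.63  0.67  1.18 -0.    1.3   0.77] gap 93.9
c blue tgt 411.7 197.4 shift tool [ 108.1 -588.6   65.2] spin(pos about down = -heading) 0.637 or -2.505
```

```bash
python3 -m handwheel '[[[-25,-40,4.4],0],[[0,-58,6.4],0],[[0,-58,6.4],0],[[0,-58,6.4],0],[[0,-58,6.4],0],[[0,-58,6.4],0],[[0,-58,6.4],0],[[0,-58,6.4],0],[[0,-58,6.4],0],[[0,-58,6.4],0]]'
python3 -m handwheel '[[[0,-26.6,3.2],0],[[0,0,0],-0.17],[[0,0,0],-0.17],[[0,0,0],-0.17],[[0,0,0],-0.17],[[0,0,0],-0.17],[[0,0,0],-0.17],[[0,0,0],-0.17],[[0,0,0],-0.17],[[0,0,0],-0.17]]'
python3 go.py c blue 25; python3 chk.py yellow
```

```text
clock: 36.95
eef_pos: [418.6, 173.5, 157.5]
eef_rot: [-3.005, 1.569, 0.303]
wrist_force: [-0.5, 0.4, -0.5]
finger_gap: 94.2
clock: 38.2
eef_pos: [411.8, 197.5, 157.2]
eef_rot: [1.802, 1.57, 0.362]
wrist_force: [0.1, -0.5, 0.1]
finger_gap: 94.3
clock 38.2 pos [411.8 197.5 157.2] x-axis [ 0.001  0.    -1.   ] hy 0.132 J [ 0.37  0.15  1.85 -0.    1.14  0.24] gap 94.3
c blue tgt 411.7 197.4 shift tool [ 1.322e+02 -3.000e-01  1.000e-01] spin(pos about down = -heading) -0.969 or 2.172
top yellow 0.57 [ 5.7881e+02 -3.7085e+02  2.1000e-01] from tray [-0.5  0.4] toothtop 42.6
```

```bash
python3 -m handwheel '[[[5,0,0],-0.1615],[[8,0,0],-0.1615],[[10,0,0],-0.1615],[[12,0,0],-0.1615],[[12,0,0],-0.1615],[[10,0,0],-0.1615],[[20,0,0],0],[[25,0,0],0],[[20,0,0],0],[[10,0,0],0]]'
python3 go.py c blue 25
```

```text
clock: 39.65
eef_pos: [411.4, 197.4, 23.8]
eef_rot: [-2.293, 1.57, -2.772]
wrist_force: [0.1, -0.7, -0.1]
finger_gap: 93.7
clock 39.65 pos [411.4 197.4  23.8] x-axis [-0.001 -0.    -1.   ] hy 1.092 J [ 0.37  0.37  1.94 -0.    0.83 -0.73] gap 93.7
c blue tgt 411.7 197.4 shift tool [-1.2  0.1  0.2] spin(pos about down = -heading) -0.009 or 3.133
```

```bash
python3 -m handwheel '[[[-1,0,0],0],[[0,0,0],0],[[0,0,0],0],[[0,0,0],0],[[0,0,0],0],[[0,0,0],0],[[0,0,0],0],[[0,0,0],0],[[-2,0,0],0],[[-4,0,0],0]]' 255 20
python3 -m handwheel '[[[-10,0,0],0],[[-15,0,0],0],[[-22,0,0],0],[[-25,0,0],0],[[-20,0,0],0],[[-12,0,0],0],[[-4,0,0],0],[[0,0,0],0],[[0,0,0],0],[[0,0,0],0]]'
python3 go.py t blue 29
```

```text
clock: 40.9
eef_pos: [411.4, 197.4, 31.4]
eef_rot: [-2.413, 1.57, -2.889]
wrist_force: [-0.4, -0.6, -1.2]
finger_gap: 49.6
clock: 42.15
eef_pos: [411.5, 197.4, 139.0]
eef_rot: [-2.303, 1.57, -2.779]
wrist_force: [-1.7, 0.8, -2.0]
finger_gap: 49.9
clock 42.15 pos [411.5 197.4 139. ] x-axis [-0.001 -0.    -1.   ] hy 1.095 J [ 0.37  0.18  1.86  0.    1.1  -0.73] gap 49.9
t blue tgt 629.1 115.9 shift tool [109.8  27.3 230.9] spin(pos about down = -heading) -0.666 or 2.476
```

```bash
python3 -m handwheel '[[[0,4.5,38.5],0],[[0,4.5,38.5],0],[[0,4.5,38.5],0],[[0,4.5,38.5],0],[[0,4.5,38.5],0],[[0,4.8,38.4],0],[[0,0,0],-0.1665],[[0,0,0],-0.1665],[[0,0,0],-0.1665],[[0,0,0],-0.1665]]'
python3 go.py t blue 29
```

```text
clock: 43.4
eef_pos: [629.3, 115.9, 138.8]
eef_rot: [3.044, 1.57, -3.043]
wrist_force: [0.2, 0.4, -0.6]
finger_gap: 49.6
clock 43.4 pos [629.3 115.9 138.8] x-axis [-0.001 -0.    -1.   ] hy 1.766 J [ 0.12  0.57  1.33  0.    1.25 -1.64] gap 49.6
t blue tgt 629.1 115.9 shift tool [ 1.098e+02 -0.000e+00 -1.000e-01] spin(pos about down = -heading) 0.006 or -3.136
```

```bash
python3 -m handwheel '[[[20,0,0],0],[[25,0,0],0],[[25,0,0],0],[[17,0,0],0],[[10,0,0],0],[[5,0,0],0],[[3,0,0],0],[[2,0,0],0],[[1,0,0],0],[[0.5,0,0],0]]'
python3 -m handwheel '[[[0.5,0,0],0],[[0.5,0,0],0],[[0.5,0,0],0],[[0.5,0,0],0],[[0.5,0,0],0],[[0,0,0],0],[[0,0,0],0],[[0,0,0],0],[[0,0,0],0],[[0,0,0],0]]'
```

```text
clock: 44.65
eef_pos: [629.5, 116.0, 31.1]
eef_rot: [-0.133, 1.57, 0.057]
wrist_force: [0.5, 0.4, -1.4]
finger_gap: 50.0
clock: 45.9
eef_pos: [629.5, 116.0, 28.7]
eef_rot: [-0.114, 1.571, 0.076]
wrist_force: [-2.2, -0.1, 5.3]
finger_gap: 49.8
```

Contact (5 N). Release, rise and clear the view.

```bash
python3 -m handwheel '[[[0,0,0],0],[[0,0,0],0],[[0,0,0],0],[[0,0,0],0],[[0,0,0],0],[[0,0,0],0],[[-10,0,0],0],[[-25,0,0],0],[[-35,0,0],0],[[-35,0,0],0]]' 0
python3 -m handwheel '[[[-10,0,-30],0],[[-10,0,-35],0],[[-10,0,-35],0],[[-10,0,-35],0],[[-10,0,-35],0],[[-10,0,-35],0],[[-10,0,-30],0],[[0,0,0],0],[[0,0,0],0],[[0,0,0],0]]'
python3 go.py c blue; python3 chk.py red yellow green blue
python3 - <<'E'
from h import *
for n in("top","side"):
    c,W=cloud(n); cv2.imwrite(f"pics/{n}9.png",cv2.resize(c["pixels"][:,:,::-1],(768,576),interpolation=cv2.INTER_CUBIC))
    for t in("plain_cast","amber_jar"):
        for r in manip.cut_out(t,n):
            if r["confidence"]>.5: print(n,t,np.round(r["centre"]),np.nanmedian(W[r["region"]],0).round(1))
E
```

```text
clock: 47.15
eef_pos: [629.4, 116.0, 135.3]
eef_rot: [-0.097, 1.57, 0.093]
wrist_force: [-0.4, 0.1, 0.6]
finger_gap: 94.5
clock: 48.4
eef_pos: [399.1, 71.6, 203.2]
eef_rot: [3.0, 1.57, -3.093]
wrist_force: [-0.1, 0.0, -0.4]
finger_gap: 94.1
clock 48.4 pos [399.1  71.6 203.2] x-axis [-0. -0. -1.] hy 1.761 J [ 0.09 -0.02  1.91  0.    1.24 -1.67] gap 94.1
c blue tgt 411.7 197.4 shift tool [ -0.  121.2  36.2] spin(pos about down = -heading) 0.66 or -2.481
top yellow 0.64 [ 5.7982e+02 -3.7144e+02  2.0000e-01] from tray [ 0.5 -0.2] toothtop 42.4
top green 0.51 [ 6.4286e+02 -1.1025e+02 -2.8000e-01] from tray [-1.4 -1.2] toothtop 43.0
top blue 0.61 [6.3493e+02 1.1729e+02 2.0000e-01] from tray [-0.1  0.3] toothtop 42.9
side red 0.58 [5.9351e+02 3.5270e+02 1.9000e-01] from tray [-0.2  4.2] toothtop 39.2
side yellow 0.76 [ 5.8062e+02 -3.6418e+02  1.4000e-01] from tray [1.3 7. ] toothtop 38.4
side green 0.58 [ 6.4168e+02 -1.0321e+02 -2.5000e-01] from tray [-2.6  5.8] toothtop 38.6
side blue 0.61 [6.3423e+02 1.2155e+02 1.8000e-01] from tray [-0.8  4.6] toothtop 37.4
top plain_cast [358. 197.] [ 410.5 -328.5   26. ]
side amber_jar [244. 170.] [488.4 -54.3  39.7]
```

View pics/top9.png

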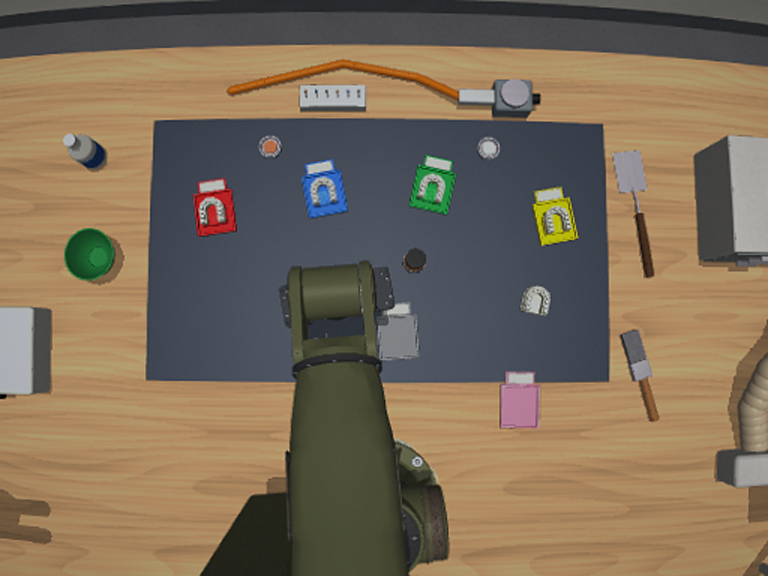

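View pics/side9.png

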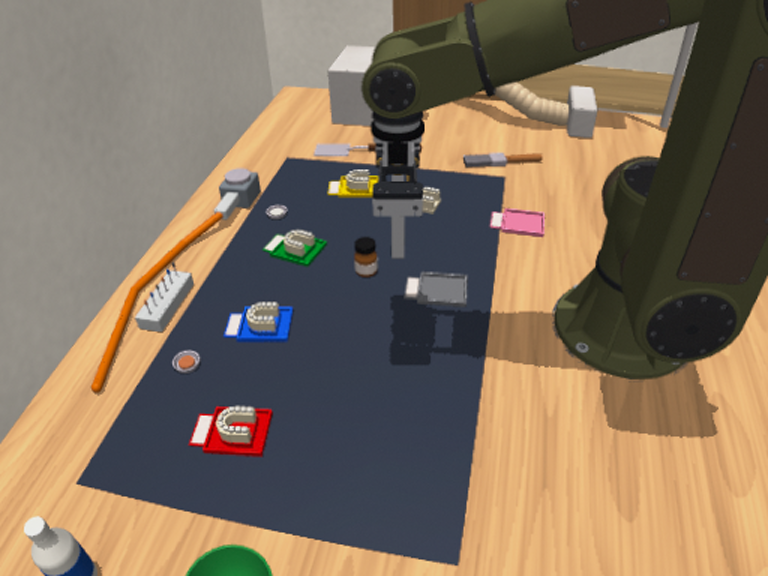

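All four casts sit in their own trays: in the top view red (213,210), blue (323,190), green (433,186) and yellow (556,220). The plain cast (536,300) and the jar (415,260) haven't moved. The gripper is free in the air.

```bash
python3 -c "
from cell import manip; print(manip.sign_off())"
```

```text
the job is handed in; nothing more can be done
None
```

I put all four coloured casts into the trays of their own colour, red first, then green, yellow and blue. I lowered each one slowly until the wrist force showed light contact (5–11 N) before letting go. I handed the job in at about 49 s on the robot's clock; sign-off gives no verdict.

- **Position:** in the last top-camera check, the yellow, green and blue casts were within 2 mm of their tray centres. Red was about 2 mm off when I checked it earlier, but the detector missed it in the top camera the last time. The last side-camera check and both pictures still show it in its tray.
- **Seating:** all four casts stand teeth up. The tooth tops measured about 2–3 mm higher than on the bench, which matches the 3 mm tray floor, so the casts are on the floor and not on the rim.
- **Left alone:** the plain cast and the jar read within about 3 mm of their starting positions. The gripper was open and clear of everything at hand-in.
- **Disagreement:** the side camera put the casts 4–7 mm further along +y than the tray positions I used. It showed a similar shift, compared with the top camera, before anything was moved. I take it as a measuring bias; even if real, it is well inside the 18 mm limit.

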